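Switch on the chilled display case through its push-to-open flap

ROBOT

A 6-joint arm with a two-finger parallel gripper is mounted at the origin on the work surface. World frame = base frame: x ahead of the robot, y to its left, z up, the work surface at z = 0. Lengths are in m, angles in degrees, forces in N, time in s.
With the tool pointing down it reaches from about 0.375 to 0.9 m from the base axis. Payload 3.1 kg.
Tool frame: the origin (TCP) lies midway between the tips of the shut fingers; the grasp point (between the pads) lies 19 mm behind it; z points along the fingers, y is the line along which they close (so a half turn about z gives the same grasp; the last joint's range is limited). The gripper opens to 87 mm and grips with 3 to 60 N. Pads are 19 mm wide; open, the fingers measure 117 mm over their backs; the gripper's body (75 mm by 190 mm) begins 51 mm behind the grasp point.
Start: joints at [-76.175, 30.224, 82.088, -0, 67.689, -10.227], TCP at [0.255, -0.571, 0.223] pointing down, gripper open.
Joint ranges: [-176.69, 176.69], [-43.24, 126.21], [12.49, 139.97], [-82, 262], [0, 151.66], [-163.58, 163.58]. Speed limits (degrees/s): [159.86, 159.86, 180, 180, 180, 180].

INTERFACE

Orientations are given as a 3x3 rotation matrix whose columns are the frame's x, y, z axes.
In Python, from rig import read_state, capture, camera_info, hand_in gives the robot as it stands.
- The arm moves only by the tool drive_tool, never from a script. Its argument "motion" is a list of rows, each a list of 2 entries, a list of its own where there are three numbers: the shift along the tool's x, y, z in mm, then the turn, a rotation vector about the tool's x, y, z in rad. A call has 1 to 5 rows; each row shifts and turns the commanded pose from where the row before left it, along the tool's axes as they then stand; what a row does not reach is not made up. A row lasts 1/10 s, in which the tool goes at most 50 mm and 8.59 degrees, less where a joint would pass 70% of its speed; a pose out of reach is approached as far as the arm can. A call is refused whole if a number of a shift passes 50 or a number of a turn 0.15, either way. A call with a gripper value outside its range is refused whole. "gripper" is the opening, from 0 (shut) to 1 (fully open), set as the call begins (left out, the last holds). The fingers move at their own pace and stop on an object; the grip force is fixed at half the most. Time passes only in rows, so rows that do not move let the fingers close. It gives the time, the measured TCP pose, the force, the opening and the grip force at its end, in the units of the state.
- read_state(): the state, without advancing time (a new reading comes with each control period).
- capture(name): name is "side" or "top" or "wrist"; returns the picture (420x560x3 uint8, red, green, blue); there is no depth.
- camera_info(name): a dict with "fovy" (degrees; the focal length in pixels is half the picture's height over the tangent of half this angle, whatever the lens; pixels are square), "cx", "cy" (the principal point, pixels), "xyz" and "orientation" of the camera in the world; the wrist camera has in their place "T_tool_cam" (4x4, takes a point from camera to tool coordinates, whose origin is the TCP and whose axes are the flange's). Camera axes: x right, y down, z forward; pixel columns grow to the right and rows downward; lengths in m; the calibration is good to about 2 mm. A picture is of the moment at which its call begins: read the wrist's pose just before it. camera_info takes no time and is no camera call.
- hand_in(): hands the job in; it is judged then, once.
The state is a dict: "time_s": time; "joint_positions": joint angles; "qvel": joint speeds; "tau": joint torques, N m; "position": TCP position; "tcp_rot": TCP orientation; "force": force on the tool from outside, world axes, zero at the start; "moment": the same for the moment, N m; "opening": opening from 0.0 (shut) to 1.0 (fully open); "grasp_force": force on a finger pad.
Only numpy, scipy, OpenCV 4.12 (cv2) and the standard library are available. Lean on these libraries where they do the work, as an engineer would, in place of code of your own. Each camera call takes 0.05 s, during which the arm holds its last target. There are 200 camera calls.

TASK

Switch on the stall's chilled display case at its control box on the counter: push the blue flap down at its brass spot and let go, so that its catch releases and the spring swings it open by itself, then press the green button underneath all the way down and let it come back up. Only press with the fingertips: leave the red button alone, and do not lift or shift the jar, the pepper mill or the cup.

Things in the scene. Friction and masses are not known exactly. Their poses are not given: they have to be found in the camera images.
- control_box: steel control box fixed to the counter, 180 x 180 mm, 67 mm high, walls 10 mm; origin at the centre of its underside, z up; its yaw varies. The blue flap fills its open top, hinged along the +y side; free edge and catch at the -y side. The compartment under it is 160 x 160 mm, the deck with the two buttons 26 mm above the counter. A black conduit stub leaves the +x side.
- flap (a joint): hinge angle of the blue flap: 0 shut, flush and latched; negative when pushed in (stop at -0.055 rad, 7 mm deep at the brass spot); grows as it opens, stop at 1.75 rad. Pushing in takes 2 to 7 N at the spot. Past about -0.04 rad (5 mm at the spot) the catch is freed; once the finger withdraws, the spring opens the flap fully in about 2 s. Pushed less far it stays latched; push again.
- press_spot (a point): brass spot of 26 mm diameter on the top of the flap, where to press: centre of the spot on the top face (67 mm above the counter when shut), 135 mm from the hinge line and 25 mm from the free edge. It moves with the flap.
- flap_hinge (a point): middle of the flap's hinge line, at the +y side of the box, 64 mm above the counter; the line runs along the box's x axis. The flap panel is 156 mm wide, reaches 160 mm from the hinge and is 6 mm thick; open, it stands just past upright over the hinge, leaning away from the box. Keep clear of its sweep above the box while it opens
- green_button (a joint): travel of the green button in m: 0 up, 0.006 fully down; springs back up. Fully down takes about 5 N
- green_button_top (a point): centre of the top of the green button (34 mm diameter, black collar of 50 mm), 48 mm above the counter; hidden under the flap until it is open. Green and red stand 72 mm apart along the x axis of the box, 25 mm to the -y side of its middle; which of the two has the larger x varies
- red_button (a joint): travel of the red button in m, like the green one: leave it up
- red_button_top (a point): centre of the top of the red button, same size and height as the green one
- jar: amber glass jar with brass lid, 70 mm diameter, 100 mm high, loose; origin at the centre of its underside
- pepper_mill: dark wooden pepper mill, 54 mm diameter, 145 mm high, loose; origin at the centre of its underside
- cup: white ceramic cup, 72 mm diameter, 85 mm high, loose; origin at the centre of its underside
Mind the look-alikes: they are no part of the job. What is meant by the cup is not purple, and is the larger of those in its own colour.

How it is judged:
By the outcome, as a careful person would: the job done as asked, in the order asked, and still so for the second after the job is handed in, with the robot touching nothing.
It also fails if it takes over 48 s, if anything falls off the work surface, if the arm or the gripper's body presses on something with over 40 N, if the wrist force passes 120 N, or if a joint passes its speed limit or range.

## Working session

There is one attempt and no reset: what is moved stays moved. The work goes in short steps, Python scripts to look and compute and a tool call to move; the robot and the scene stay as the last step left them, time stands still between calls to the robot, and variables do not carry over. Pictures are saved under pics/ and viewed, at most 10 in all, crops included, and the job is handed in when it is done.

Besides the shell and the picture viewer there is one more tool, called after "Request:" as name([rows], argument=value, ...), one row to a line, values as JSON. drive_tool: Moves the arm, as the interface text tells. Its arguments: {"type":"object","properties":{"motion":{"type":"array","items":{"type":"array"}},"gripper":{"type":"number"}},"required":["motion"]}

```bash
mkdir -p pics; python3 - <<'E'
from rig import *
import cv2,numpy as np
for n in("top","side"):
    cv2.imwrite(f"pics/{n}0.png",capture(n)[:,:,::-1]); print(n,camera_info(n))
print(camera_info("wrist"))
s=read_state();print(s["time_s"],s["position"],s["tcp_rot"],s["force"])
E
```

```text
top {'fovy': 46.737786606041894, 'cx': 275.2503062255935, 'cy': 212.48861382819032, 'xyz': array([0.46579477, 0.05827423, 1.15921787]), 'orientation': array([[-0.01527351, -0.98907883,  0.14659398],
       [-0.99986728,  0.01427696, -0.00784787],
       [ 0.00566925, -0.14669439, -0.98916562]])}
side {'fovy': 53.00836274556764, 'cx': 277.9578170065137, 'cy': 205.496282178353, 'xyz': array([ 0.44893383, -0.65211812,  0.68202391]), 'orientation': array([[ 0.96358002, -0.15547481,  0.21758016],
       [-0.2669866 , -0.60561727,  0.74963049],
       [ 0.01522164, -0.78041995, -0.62507039]])}
{'fovy': 61.08661430512102, 'cx': 275.6551947570631, 'cy': 208.1430426029687, 'T_tool_cam': array([[ 1.49091096e-04, -9.62756241e-01, -2.70370852e-01,
         7.35923148e-02],
       [ 9.99999283e-01,  4.64693525e-04, -1.10328314e-03,
        -1.00743724e-04],
       [ 1.18783232e-03, -2.70370494e-01,  9.62755621e-01,
        -1.62295802e-01],
       [ 0.00000000e+00,  0.00000000e+00,  0.00000000e+00,
         1.00000000e+00]])}
0.1 [ 0.25460298 -0.5700679   0.22166152] [[ 9.13155413e-01  4.07611262e-01 -5.01223507e-04]
 [ 4.07611449e-01 -9.13153500e-01  1.89550224e-03]
 [ 3.14934061e-04 -1.93519257e-03 -9.99998078e-01]] [ 0.30347812 -0.1061531  -0.20236229]
```

View pics/top0.png

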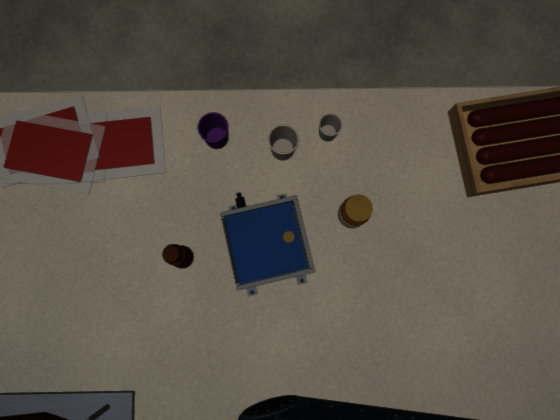

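View pics/side0.png

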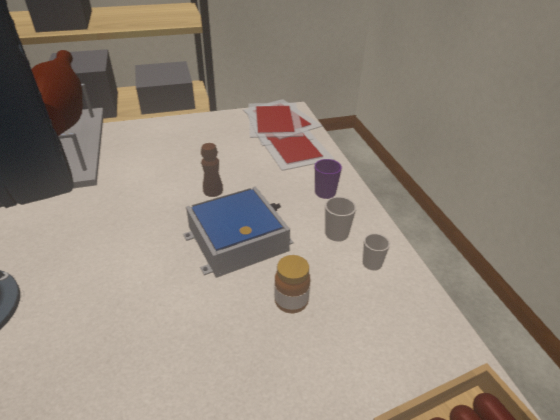

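The top view shows the box at (267,243), with the blue flap and the brass spot at (289,237). The conduit is at (240,200), so box +x points up in the image. The mill is at (178,256), and the jar's lid at (357,208) is the only thing that could be taken for the spot. The cups are purple (213,128), large white (284,141) and small white (330,126). In the side view the spot is at (246,231) and the jar lid at (293,267). I choose the disc on the blue flap and check it in one crop.

```bash
cat > h.py <<'E'
from rig import *
import cv2,numpy as np
def cam(n,s=None):
    c=camera_info(n)
    f=210/np.tan(np.radians(c["fovy"]/2))
    if n=="wrist":
        T=c["T_tool_cam"];R=np.array(s["tcp_rot"]);return R@T[:3,:3],np.array(s["position"])+R@T[:3,3],f,c["cx"],c["cy"]
    return np.array(c["orientation"]),np.array(c["xyz"]),f,c["cx"],c["cy"]
def ray(C,p):
    R,o,f,cx,cy=C;d=R@np.array([(p[0]-cx)/f,(p[1]-cy)/f,1]);return o,d/np.linalg.norm(d)
def atz(C,p,z):
    o,d=ray(C,p);return o+d*(z-o[2])/d[2]
def tri(rs):
    A=sum(np.eye(3)-np.outer(d,d) for o,d in rs);b=sum((np.eye(3)-np.outer(d,d))@o for o,d in rs);return np.linalg.solve(A,b)
def proj(C,X):
    R,o,f,cx,cy=C;q=R.T@(np.array(X)-o);return q[:2]/q[2]*f+[cx,cy]
def blob(im,lo,hi,roi):  # roi x0,y0,x1,y1 ; HSV centroid
    x0,y0,x1,y1=roi;h=cv2.cvtColor(im[y0:y1,x0:x1],cv2.COLOR_RGB2HSV);m=cv2.inRange(h,lo,hi)
    M=cv2.moments(m,True);return np.array([M["m10"]/M["m00"]+x0,M["m01"]/M["m00"]+y0]),m
E
python3 - <<'E'
from h import *
T=cv2.imread("pics/top0.png")[:,:,::-1].copy();S=cv2.imread("pics/side0.png")[:,:,::-1].copy()
lo,hi=(8,80,60),(35,255,255)
a,m=blob(T,lo,hi,(275,222,303,252));b,n=blob(S,lo,hi,(235,221,258,241))
CT,CS=cam("top"),cam("side")
print(a,m.sum()/255,b,n.sum()/255,tri([ray(CT,a),ray(CS,b)]),atz(CT,a,.067),atz(CS,b,.067))
c1=cv2.resize(T[185:305,200:320],(480,480),interpolation=3);c2=cv2.resize(S[180:280,175:300],(320*2-40,480),interpolation=3)
cv2.imwrite("pics/crop.png",cv2.resize(np.hstack([c1,c2]),None,fx=.74,fy=.74)[:,:,::-1]*1)
# blue flap rectangle at top
h=cv2.cvtColor(T,cv2.COLOR_RGB2HSV);m=cv2.inRange(h,(100,120,50),(125,255,255));m[:,:195]=0
c=max(cv2.findContours(m,0,1)[0],key=cv2.contourArea);r=cv2.boxPoints(cv2.minAreaRect(c));print(r)
W=[atz(CT,p,.067)for p in r];print(np.round(W,4))
E
```

```text
[288.38043478 236.38043478] 92.0 [245.07575758 230.03030303] 66.0 [0.57184753 0.02090981 0.06711564] [0.57275393 0.02082388 0.067     ] [0.5709664  0.02101733 0.067     ]
[[223.69661 216.68536]
 [291.47186 201.04492]
 [306.89325 267.8708 ]
 [239.11798 283.51123]]
[[ 0.6197  0.1667  0.067 ]
 [ 0.6535  0.0122  0.067 ]
 [ 0.5015 -0.0192  0.067 ]
 [ 0.4692  0.1324  0.067 ]]
```

View pics/crop.png

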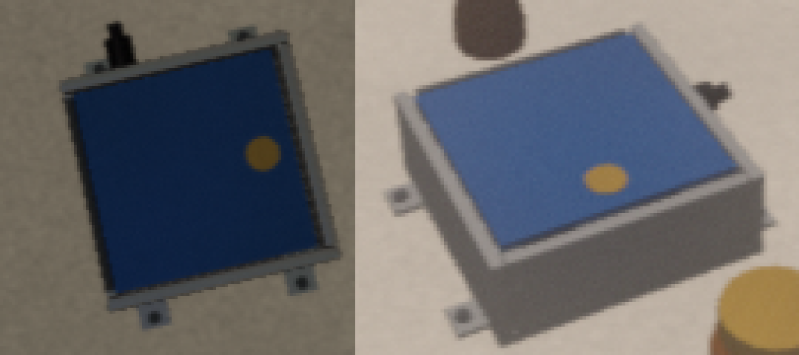

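```bash
python3 - <<'E'
from h import *
from scipy.spatial.transform import Rotation as Q
s=read_state();R=np.array(s["tcp_rot"]);d=(np.array([.572,.021,.12])-s["position"])*1000/15
for i in range(15):
    print(np.round(R.T@d,0).astype(int).tolist());R=R@Q.from_rotvec([0,0,-.0905]).as_matrix()
print(R)
C=cam("top");print(atz(C,(357,208),.1),atz(C,(173,253),.145))
E
```

```text
[35, -27, 7]
[38, -24, 7]
[40, -21, 7]
[41, -17, 7]
[43, -13, 7]
[44, -9, 7]
[44, -5, 7]
[45, -1, 7]
[45, 3, 7]
[44, 7, 7]
[43, 11, 7]
[42, 15, 7]
[41, 19, 7]
[39, 22, 7]
[37, 26, 7]
[[-2.05074983e-01  9.78746137e-01 -5.01223507e-04]
 [ 9.78744307e-01  2.05075570e-01  1.89550224e-03]
 [ 1.95800419e-03 -1.01849564e-04 -9.99998078e-01]]
[ 0.63018484 -0.13080783  0.1       ] [0.53393811 0.26434116 0.145     ]
```

Request:
drive_tool([
  [[35, -27, 0], [0, 0, -0.0905]],
  [[38, -24, 0], [0, 0, -0.0905]],
  [[40, -21, 0], [0, 0, -0.0905]],
  [[41, -17, 0], [0, 0, -0.0905]],
  [[43, -13, 0], [0, 0, -0.0905]],
], gripper=0)

```text
time_s: 0.6
position: [0.3607, -0.3717, 0.2222]
tcp_rot: [[0.641, 0.768, -0.0], [0.768, -0.641, 0.001], [0.0, -0.001, -1.0]]
force: [0.9, -0.6, 0.7]
opening: 0.634
grasp_force: 0.0
```

Request:
drive_tool([
  [[44, -9, 0], [0, 0, -0.0905]],
  [[44, -5, 0], [0, 0, -0.0905]],
  [[45, -1, 0], [0, 0, -0.0905]],
  [[45, 3, 0], [0, 0, -0.0905]],
  [[44, 7, 0], [0, 0, -0.0905]],
])

```text
time_s: 1.1
position: [0.4671, -0.1747, 0.2224]
tcp_rot: [[0.24, 0.971, -0.0], [0.971, -0.24, 0.0], [0.0, -0.0, -1.0]]
force: [0.2, -0.3, -0.6]
opening: 0.175
grasp_force: 0.0
```

Request:
drive_tool([
  [[43, 11, 5], [0, 0, -0.0905]],
  [[42, 15, 10], [0, 0, -0.0905]],
  [[41, 19, 20], [0, 0, -0.0905]],
  [[39, 22, 20], [0, 0, -0.0905]],
  [[37, 26, 20], [0, 0, -0.0905]],
])

```text
time_s: 1.6
position: [0.5737, 0.0224, 0.1466]
tcp_rot: [[-0.209, 0.978, -0.0], [0.978, 0.209, -0.0], [-0.0, -0.0, -1.0]]
force: [0.9, -0.4, 0.5]
opening: 0.007
grasp_force: 0.0
```

Request:
drive_tool([
  [[0, 0, 0], [0, 0, 0]],
  [[0, 0, 0], [0, 0, 0]],
])

```text
time_s: 1.8
position: [0.5727, 0.0217, 0.1464]
tcp_rot: [[-0.207, 0.978, -0.003], [0.978, 0.207, -0.0], [0.001, -0.002, -1.0]]
force: [-0.5, -0.5, 0.1]
opening: 0.006
grasp_force: 0.0
```

```bash
python3 - <<'E'
from h import *
s=read_state();R=np.array(s["tcp_rot"]);print(s["time_s"],s["position"],s["force"],s["opening"],R.round(3),R.T@(np.array([.572,.021,.067])-s["position"])*1000)
im=capture("wrist");C=cam("wrist",s);print(proj(C,[.572,.021,.067]))
cv2.imwrite("pics/w1.png",im[:,:,::-1])
E
```

```text
1.8 [0.57271851 0.0216846  0.14644315] [-0.47763662 -0.49796789  0.07930349] 0.006390903796842625 [[-0.207  0.978 -0.003]
 [ 0.978  0.207 -0.   ]
 [ 0.001 -0.002 -1.   ]] [-0.56212075 -0.64805903 79.44471442]
[275.41697983 217.61333195]
```

View pics/w1.png

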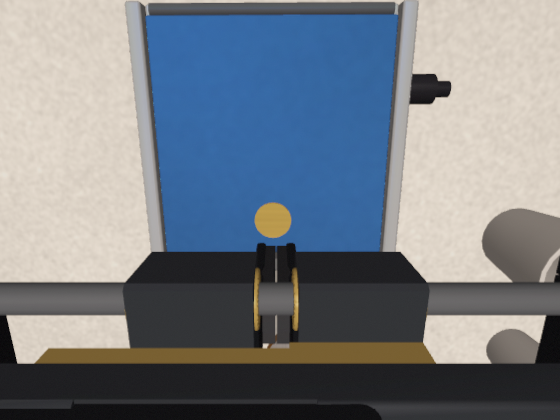

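The wrist view puts the spot at (273,220), against a predicted (275,218), so it is aligned. The hinge is at the top of the view. Pressing now.

Request:
drive_tool([
  [[0, 0, 30], [0, 0, 0]],
  [[0, 0, 30], [0, 0, 0]],
  [[0, 0, 14], [0, 0, 0]],
  [[0, 0, 4], [0, 0, 0]],
  [[0, 0, 2], [0, 0, 0]],
])

```text
time_s: 2.35
position: [0.5737, 0.0197, 0.068]
tcp_rot: [[-0.204, 0.979, 0.001], [0.979, 0.204, -0.0], [-0.0, 0.001, -1.0]]
force: [0.3, 0.8, -0.0]
opening: 0.005
grasp_force: 0.0
```

Request:
drive_tool([
  [[0, 0, 2], [0, 0, 0]],
  [[0, 0, 2], [0, 0, 0]],
  [[0, 0, 2], [0, 0, 0]],
  [[0, 0, 0], [0, 0, 0]],
])

```text
time_s: 2.75
position: [0.5741, 0.0201, 0.0623]
tcp_rot: [[-0.205, 0.979, 0.002], [0.979, 0.205, -0.001], [-0.001, 0.002, -1.0]]
force: [-0.6, -2.1, 3.8]
opening: 0.005
grasp_force: 1.8
```

Request:
drive_tool([
  [[0, 0, 1.5], [0, 0, 0]],
  [[0, 0, 0.5], [0, 0, 0]],
  [[0, 0, 0], [0, 0, 0]],
])

```text
time_s: 3.05
position: [0.5742, 0.0202, 0.0603]
tcp_rot: [[-0.205, 0.979, 0.002], [0.979, 0.205, -0.001], [-0.001, 0.002, -1.0]]
force: [-1.5, -3.3, 6.0]
opening: 0.006
grasp_force: 3.6
```

6.7 mm in at 6 N. Withdraw back and up, out of the flap's sweep.

Request:
drive_tool([
  [[0, 0, -25], [0, 0, 0]],
  [[-30, 0, -35], [0, 0, 0]],
  [[-38, 0, -30], [0, 0, 0]],
  [[-38, 0, -30], [0, 0, 0]],
  [[-35, 0, -30], [0, 0, 0]],
])

```text
time_s: 3.55
position: [0.6023, -0.1178, 0.2102]
tcp_rot: [[-0.205, 0.979, -0.0], [0.979, 0.205, 0.002], [0.002, 0.0, -1.0]]
force: [0.1, -0.6, -0.5]
opening: 0.007
grasp_force: 0.0
```

Request:
drive_tool([
  [[0, 0, 0], [0, 0, 0]],
  [[0, 0, 0], [0, 0, 0]],
  [[0, 0, 0], [0, 0, 0]],
  [[0, 0, 0], [0, 0, 0]],
  [[0, 0, 0], [0, 0, 0]],
])

```text
time_s: 4.05
position: [0.6015, -0.1159, 0.2083]
tcp_rot: [[-0.207, 0.978, -0.003], [0.978, 0.207, 0.001], [0.002, -0.002, -1.0]]
force: [-0.2, 0.6, 0.4]
opening: 0.008
grasp_force: 0.0
```

Request:
drive_tool([
  [[0, 0, 0], [0, 0, 0]],
  [[0, 0, 0], [0, 0, 0]],
  [[0, 0, 0], [0, 0, 0]],
  [[0, 0, 0], [0, 0, 0]],
  [[0, 0, 0], [0, 0, 0]],
])

```text
time_s: 4.55
position: [0.6023, -0.1174, 0.2096]
tcp_rot: [[-0.205, 0.979, 0.0], [0.979, 0.205, -0.0], [-0.0, 0.0, -1.0]]
force: [0.5, -0.4, -0.3]
opening: 0.006
grasp_force: 0.0
```

Request:
drive_tool([
  [[0, 0, 0], [0, 0, 0]],
  [[0, 0, 0], [0, 0, 0]],
  [[0, 0, 0], [0, 0, 0]],
  [[0, 0, 0], [0, 0, 0]],
  [[0, 0, 0], [0, 0, 0]],
])

```text
time_s: 5.05
position: [0.6022, -0.1174, 0.2095]
tcp_rot: [[-0.205, 0.979, -0.0], [0.979, 0.205, 0.0], [0.0, -0.0, -1.0]]
force: [-1.0, 0.4, 0.1]
opening: 0.004
grasp_force: 0.0
```

Request:
drive_tool([
  [[0, 0, 0], [0, 0, 0]],
  [[0, 0, 0], [0, 0, 0]],
  [[0, 0, 0], [0, 0, 0]],
  [[0, 0, 0], [0, 0, 0]],
  [[0, 0, 0], [0, 0, 0]],
])

```text
time_s: 5.55
position: [0.6023, -0.1174, 0.2096]
tcp_rot: [[-0.205, 0.979, 0.0], [0.979, 0.205, 0.0], [0.0, 0.0, -1.0]]
force: [0.2, 0.6, -0.3]
opening: 0.005
grasp_force: 0.0
```

```bash
python3 - <<'E'
from h import *
s=read_state();print(s["time_s"],s["position"],s["force"])
w=capture("wrist");t=capture("top");d=capture("side")
np.savez("v2.npz",w=w,t=t,d=d,p=s["position"],R=s["tcp_rot"])
r=lambda i:cv2.resize(i,(400,300))
cv2.imwrite("pics/v2.png",np.vstack([np.hstack([r(w),r(d)]),np.hstack([cv2.resize(t[170:320,180:380],(400,300)),cv2.resize(d[150:300,130:330],(400,300))])])[:,:,::-1])
E
```

```text
5.55 [ 0.6022622  -0.11741374  0.2095589 ] [ 0.1547988   0.58731043 -0.2798027 ]
```

View pics/v2.png

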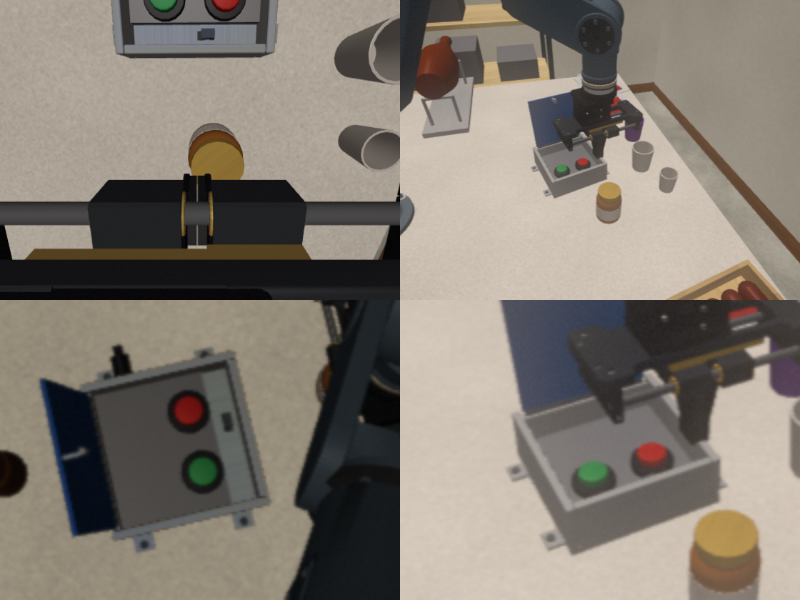

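The flap stands open and both buttons are visible. Green is on the near (smaller x) side, at about (281,255) in the top view and (210,240) in the side view. Red is at about (274,225) in the top view. Next I triangulate green.

```bash
python3 - <<'E'
from h import *
v=np.load("v2.npz")
lo,hi=(45,100,70),(80,255,255)
a,m=blob(v["t"],lo,hi,(265,240,300,275));b,n=blob(v["d"],lo,hi,(205,225,245,255))
print(a,m.sum()/255,b,n.sum()/255)
CT,CS=cam("top"),cam("side")
print(tri([ray(CT,a),ray(CS,b)]),atz(CT,a,.047),atz(CS,b,.047))
# prediction from spot: spot + 30 mm box y... box centre
x=np.array([.979,.205]);y=np.array([-.205,.979]);print(np.array([.572,.021])+.030*y-.036*x)
s=read_state();R=np.array(s["tcp_rot"]);g=tri([ray(CT,a),ray(CS,b)]);print(R.T@(np.r_[g[:2],.048]-s["position"])*1000)
E
```

```text
[280.67424242 255.15909091] 132.0 [225.95918367 235.23469388] 98.0
[0.5313875  0.03857835 0.04526134] [0.53193405 0.03856792 0.047     ] [0.5305115  0.03669041 0.047     ]
[0.530606 0.04299 ]
[167.15896489 -37.35790915 161.55061853]
```

Request:
drive_tool([
  [[40, -9, 0], [0, 0, 0]],
  [[40, -9, 0], [0, 0, 0]],
  [[40, -10, 20], [0, 0, 0]],
  [[30, -9, 25], [0, 0, 0]],
  [[18, 0, 30], [0, 0, 0]],
])

```text
time_s: 6.2
position: [0.53, 0.0415, 0.1348]
tcp_rot: [[-0.207, 0.978, 0.001], [0.978, 0.207, 0.0], [0.0, 0.001, -1.0]]
force: [0.9, 0.2, 0.3]
opening: 0.003
grasp_force: 0.0
```

Request:
drive_tool([
  [[0, 0, 0], [0, 0, 0]],
  [[0, 0, 0], [0, 0, 0]],
])

```text
time_s: 6.4
position: [0.5321, 0.0393, 0.1347]
tcp_rot: [[-0.206, 0.979, 0.0], [0.979, 0.206, -0.0], [-0.0, -0.0, -1.0]]
force: [1.1, -0.7, -0.1]
opening: 0.007
grasp_force: 0.0
```

```bash
python3 - <<'E'
from h import *
s=read_state();R=np.array(s["tcp_rot"]);print(s["time_s"],s["position"],s["force"])
w=capture("wrist");C=cam("wrist",s)
a,m=blob(w,(45,100,50),(85,255,255),(150,100,420,260));print(a,m.sum()/255,cv2.boundingRect(m))
g=atz(C,a,.048);print(g,R.T@(np.array([*g[:2],.048])-s["position"])*1000)
cv2.imwrite("pics/w3.png",w[:,:,::-1])
E
```

```text
6.4 [0.53209021 0.039324   0.13467732] [ 1.08001746 -0.66267639 -0.06521702]
[272.35161487 215.08043876] 1641.0 (100, 93, 46, 45)
[0.52944586 0.03784862 0.048     ] [-0.86175385 -2.89005326 86.67774932]
```

View pics/w3.png

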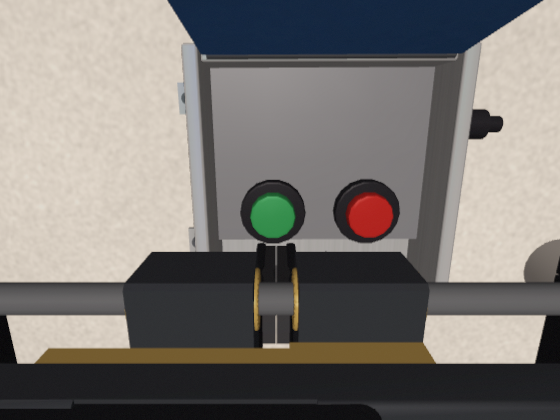

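The green button is at (272,216), centred within 3 mm; red is at (370,214). Press green.

Request:
drive_tool([
  [[0, -2, 30], [0, 0, 0]],
  [[0, 0, 30], [0, 0, 0]],
  [[0, 0, 18], [0, 0, 0]],
  [[0, 0, 6], [0, 0, 0]],
  [[0, 0, 2], [0, 0, 0]],
])

```text
time_s: 6.95
position: [0.5311, 0.0379, 0.0491]
tcp_rot: [[-0.204, 0.979, 0.002], [0.979, 0.204, -0.0], [-0.001, 0.002, -1.0]]
force: [-0.7, -0.1, -0.3]
opening: 0.005
grasp_force: 0.0
```

Request:
drive_tool([
  [[0, 0, 2], [0, 0, 0]],
  [[0, 0, 2], [0, 0, 0]],
  [[0, 0, 2], [0, 0, 0]],
  [[0, 0, 1], [0, 0, 0]],
  [[0, 0, 0], [0, 0, 0]],
])

```text
time_s: 7.45
position: [0.5312, 0.0384, 0.0424]
tcp_rot: [[-0.205, 0.979, 0.004], [0.979, 0.205, -0.001], [-0.002, 0.003, -1.0]]
force: [1.0, -4.5, 5.8]
opening: 0.008
grasp_force: 2.5
```

Request:
drive_tool([
  [[0, 0, 1], [0, 0, 0]],
  [[0, 0, 1], [0, 0, 0]],
  [[0, 0, 0], [0, 0, 0]],
])

```text
time_s: 7.75
position: [0.5313, 0.0384, 0.0421]
tcp_rot: [[-0.206, 0.979, 0.004], [0.979, 0.206, -0.001], [-0.002, 0.004, -1.0]]
force: [-1.1, -3.1, 18.5]
opening: 0.006
grasp_force: 9.3
```

It is on the stop: 18 N and no further travel. Withdraw.

Request:
drive_tool([
  [[0, 0, -10], [0, 0, 0]],
  [[0, 0, -30], [0, 0, 0]],
  [[-10, 0, -40], [0, 0, 0]],
  [[-35, 0, -35], [0, 0, 0]],
  [[-35, 0, -30], [0, 0, 0]],
])

```text
time_s: 8.25
position: [0.5456, -0.0386, 0.1862]
tcp_rot: [[-0.207, 0.978, -0.0], [0.978, 0.207, 0.001], [0.001, -0.0, -1.0]]
force: [1.2, -0.3, 0.5]
opening: 0.006
grasp_force: 0.0
```

Request:
drive_tool([
  [[-40, 0, 0], [0, 0, 0]],
  [[-30, 0, 0], [0, 0, 0]],
  [[0, 0, 0], [0, 0, 0]],
  [[0, 0, 0], [0, 0, 0]],
  [[0, 0, 0], [0, 0, 0]],
])

```text
time_s: 8.75
position: [0.5593, -0.1062, 0.1839]
tcp_rot: [[-0.206, 0.979, -0.002], [0.979, 0.206, 0.002], [0.002, -0.002, -1.0]]
force: [0.1, -0.2, 0.3]
opening: 0.006
grasp_force: 0.0
```

```bash
python3 - <<'E'
from h import *
s=read_state();print(s["time_s"],s["position"],s["force"])
t=capture("top");d=capture("side")
cv2.imwrite("pics/end.png",np.hstack([cv2.resize(t[120:320,130:397],(400,300)),cv2.resize(d[120:320,130:397],(400,300))])[:,:,::-1])
E
```

```text
8.75 [ 0.55928668 -0.10617412  0.18392197] [ 0.12382084 -0.15455307  0.34752761]
```

View pics/end.png

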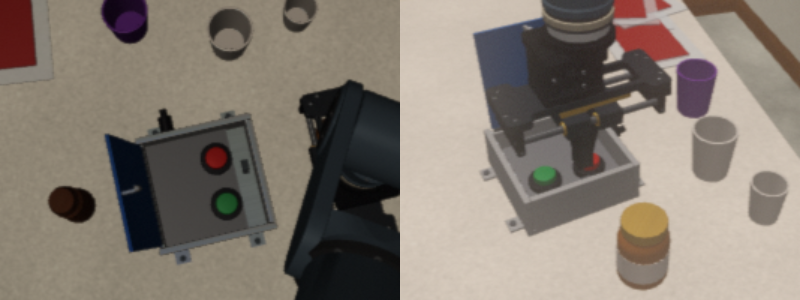

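The flap is open, both buttons are up, nothing else has moved and the arm is clear.

```bash
python3 -c "
from rig import *
print(hand_in())"
```

```text
the job is handed in; nothing more can be done
None
```

The job is handed in at about 9 s: the flap was pressed at the brass spot and sprang open, the green button was pressed to its stop and came back up, and the red button, jar, mill and cup were left untouched.

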